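Unclamp the mould plates and bind them in the pile holder

ROBOT

A 6-joint arm with a two-finger parallel gripper is mounted at the origin on the work surface. World frame = base frame: x ahead of the robot, y to its left, z up, the work surface at z = 0. Lengths are in m, angles in rad, forces in N, time in s.
With the tool pointing down it reaches from about 0.3 to 1 m from the base axis. Payload 5.1 kg.
Tool frame: the origin (TCP) lies midway between the tips of the shut fingers; the grasp point (between the pads) lies 19 mm behind it; z points along the fingers, y is the line along which they close (so a half turn about z gives the same grasp; the last joint's range is limited). The gripper opens to 95 mm and grips with 3 to 60 N. Pads are 20 mm wide; open, the fingers measure 119 mm over their backs; the gripper's body (75 mm by 180 mm) begins 59 mm behind the grasp point.
Start: joints at [-0.083, 0.124, 1.65, -0, 1.367, -0.083], TCP at [0.65, -0, 0.215] pointing down, gripper open.
Joint ranges: [-2.61, 2.61], [-1.02, 2.33], [0.03, 2.71], [-1.35, 4.49], [0.32, 2.68], [-2.91, 2.91]. Speed limits (rad/s): [2.57, 2.57, 3.14, 3.14, 3.14, 3.14].

INTERFACE

Orientations are given as a unit quaternion [w, x, y, z].
In Python, from bench import get_obs, snapshot, finish_job gives the robot as it stands.
- The arm moves only by the tool play_rows, never from a script. Its argument "motion" is a list of rows, each a list of 5 numbers: the shift along the tool's x, y, z in mm, then the turn about the tool's z in units of 5 degrees (1.0 is 5 degrees), then the opening, from -1 (shut) to 1 (fully open). A call has 1 to 10 rows; each row shifts and turns the commanded pose from where the row before left it, along the tool's axes as they then stand; what a row does not reach is not made up. A row lasts 1/10 s, in which the tool goes at most 50 mm and 8.59 degrees, less where a joint would pass 70% of its speed; a pose out of reach is approached as far as the arm can. A call with a gripper value outside its range is refused whole. The fingers move at their own pace and stop on an object; "grip_force" is the grip in N (left out, the last holds). Time passes only in rows, so rows that do not move let the fingers close. It gives the time, the measured TCP pose, the force, the opening and the grip force at its end, in the units of the state.
- get_obs(): the state, without advancing time (a new reading comes with each control period).
- snapshot(name): name is "scene" or "side" or "wrist"; returns a dict with "image" (384x512x3 uint8, red, green, blue), "depth" (384x512 float32, m along the optical axis (not along the pixel's ray), 0 where there is no reading), "fx", "fy", "cx", "cy" (pixels), "R" (3x3) and "t" (3): a world point X has camera coordinates R X + t. Camera axes: x right, y down, z forward; pixel columns grow to the right and rows downward; lengths in m; the calibration is good to about 2 mm. A picture is of the moment at which its call begins.
- finish_job(): hands the job in; it is judged then, once.
The state is a dict: "time_s": time; "joints": joint angles; "dq": joint speeds; "joint_efforts": joint torques, N m; "eef_pos": TCP position; "tcp_rot": TCP orientation; "ft_force": force on the tool from outside, world axes, zero at the start; "wrist_torque": the same for the moment, N m; "opening": finger opening in m; "grasp_force": force on a finger pad.
Only numpy, scipy, OpenCV 4.12 (cv2) and the standard library are available. Lean on these libraries where they do the work, as an engineer would, in place of code of your own. Each camera call takes 0.05 s, during which the arm holds its last target. There are 200 camera calls.

TASK

Open the pile holder's sprung arm. Free each mould plate in the clamping jig by flipping its hold-down finger up first - never drag a plate out from under its finger - and stack the plates, dishes up, in one squared-up pile centred on the holder's pad, then lay the grey cover squarely on top and shut the arm so that it presses on the cover, leaving the cup, jar and brush where they are.

Things in the scene. Friction and masses are not known exactly. Their poses are not given: they have to be found in the camera images.
- jig: Fixed clamping jig: three dark steel rails side by side (150 long, 44 wide, top 35 above the bench, 105 apart centre to centre), two low olive cross bars. Origin on the bench under the middle station. x along the rails, away from the robot at yaw 0, to the finger hinges; y across stations; z up. Each rail: end lips 6 high at x = +-64 to 72, hinge cheeks 68 high, 34 wide at x = 85.
- pad (a point): Fixed olive pile holder: bed 200 long, 44 wide, with a rubber pad (130 x 44, top 33 above the bench). Point: centre of the pad's top, where the pile stands; x along the bed, away from the robot at yaw 0, to the arm's hinge (axis along y at x = 85, z = 45, cheeks 57 high, 34 wide); z up. Guide posts, 8 thick, 55 above the pad at (+-50, +-41) and (-78, 0). Feet 12 high, 100 wide, x = +-50, -85, 95.
- press_angle (a joint): Angle of the holder's sprung arm. 0 = shut on the bare pad, 2.08 = standing open (stop). Over-centre spring, dead centre at 1.18: below that it snaps shut and presses, above it snaps open and stays. On a pile 36 high the angle is about 0.50, on one 46 high about 0.64. About 7 N at the knob to raise it.
- press_knob (a point): Centre of the arm's black barrel knob (18 diameter, 30 long, its axis along the holder's y; pinch it by its two ends). At angle 0 it is at x = -106, z = -16 from the hinge. As the angle grows it swings up and towards +x about the hinge.
- press: The holder's sprung arm: steel bar from the hinge to a rubber roller (14 diameter, 24 long, 75 from the hinge), which presses on the pile, and on to the knob. Origin on the hinge axis, y along it.
- plate_a: Aluminium mould plate 120 x 56 x 10 with three round dishes on its upper face, about 0.18 kg; starts on the left-hand (+y of the jig) station, long side along the jig's x. Origin: centre of its underside; x along its length, z up. Its 56 mm sides overhang the rail by 6 each side. May be absent.
- seat_a (a point): Centre of the left-hand (+y of the jig) rail's top, under the plate's centre (axes as the jig's). That station's finger hinges about an axis along y at x = +85, z = +22 from this point.
- finger_a_angle (a joint): Angle of the hold-down finger at the left-hand (+y of the jig) station. 0 = shut with its nose on a plate (-0.06 with no plate), 1.55 = standing open (stop). Over-centre spring, dead centre at 0.75: below that it snaps shut (about 8 N on the plate), above it snaps open and stays. About 4.5 N at the knob to raise it.
- finger_a_knob (a point): Centre of that finger's black barrel knob (18 diameter, 30 long, axis along the jig's y; pinch it by its two ends); at angle 0 it is at x = -85, z = +26 from the hinge, 38 above the plate's top, and swings up and towards +x about the hinge as the angle grows.
- finger_a: That hold-down finger: steel bar from the hinge to a rubber roller (12 diameter, 24 long, 45 from the hinge), which presses on the plate, and on to the knob. Origin on the hinge axis, y along it.
- plate_b: Aluminium mould plate 120 x 56 x 10 with three round dishes on its upper face, about 0.18 kg; starts on the middle station, long side along the jig's x. Origin: centre of its underside; x along its length, z up. Its 56 mm sides overhang the rail by 6 each side. May be absent.
- seat_b (a point): Centre of the middle rail's top, under the plate's centre (axes as the jig's). That station's finger hinges about an axis along y at x = +85, z = +22 from this point.
- finger_b_angle (a joint): Angle of the hold-down finger at the middle station. 0 = shut with its nose on a plate (-0.06 with no plate), 1.55 = standing open (stop). Over-centre spring, dead centre at 0.75: below that it snaps shut (about 8 N on the plate), above it snaps open and stays. About 4.5 N at the knob to raise it.
- finger_b_knob (a point): Centre of that finger's black barrel knob (18 diameter, 30 long, axis along the jig's y; pinch it by its two ends); at angle 0 it is at x = -85, z = +26 from the hinge, 38 above the plate's top, and swings up and towards +x about the hinge as the angle grows.
- finger_b: That hold-down finger: steel bar from the hinge to a rubber roller (12 diameter, 24 long, 45 from the hinge), which presses on the plate, and on to the knob. Origin on the hinge axis, y along it.
- plate_c: Aluminium mould plate 120 x 56 x 10 with three round dishes on its upper face, about 0.18 kg; starts on the right-hand (-y of the jig) station, long side along the jig's x. Origin: centre of its underside; x along its length, z up. Its 56 mm sides overhang the rail by 6 each side. May be absent.
- seat_c (a point): Centre of the right-hand (-y of the jig) rail's top, under the plate's centre (axes as the jig's). That station's finger hinges about an axis along y at x = +85, z = +22 from this point.
- finger_c_angle (a joint): Angle of the hold-down finger at the right-hand (-y of the jig) station. 0 = shut with its nose on a plate (-0.06 with no plate), 1.55 = standing open (stop). Over-centre spring, dead centre at 0.75: below that it snaps shut (about 8 N on the plate), above it snaps open and stays. About 4.5 N at the knob to raise it.
- finger_c_knob (a point): Centre of that finger's black barrel knob (18 diameter, 30 long, axis along the jig's y; pinch it by its two ends); at angle 0 it is at x = -85, z = +26 from the hinge, 38 above the plate's top, and swings up and towards +x about the hinge as the angle grows.
- finger_c: That hold-down finger: steel bar from the hinge to a rubber roller (12 diameter, 24 long, 45 from the hinge), which presses on the plate, and on to the knob. Origin on the hinge axis, y along it.
- cover: Plain grey plastic cover slab 120 x 56 x 16, no dishes, about 0.15 kg, lying flat on the bench at the start. Origin: centre of its underside; x along its length, z up.
- crucible: Bystander: white ceramic cup, 56 diameter, 50 high, standing beyond the work. Origin under its centre.
- flux_jar: Bystander: closed jar, 70 diameter, 100 high, standing beyond the work. Origin under its centre.
- brush: Bystander: hand brush lying beyond the work.

How it is judged:
On the way, in this order (a step that is already met when the one before it is completed fails the run):
1. with the holder's arm standing open, all the mould plates lie flat in one pile on the pad (value of joint press_angle above 1.7 rad and x of plate_a in the frame of pad between -0.015 and 0.015 m and y of plate_a in the frame of pad between -0.015 and 0.015 m and angle between the x axis of each of plate_a, plate_b, plate_c and the x axis of pad, either way round below 0.17 rad and angle between each of plate_a, plate_b, plate_c's own z axis and vertical below 0.08 rad and z of plate_a in the frame of pad between -0.004 and 0.025 m and linear speed of each of plate_a, plate_b, plate_c below 0.05 m/s and x of plate_b in the frame of pad between -0.015 and 0.015 m and y of plate_b in the frame of pad between -0.015 and 0.015 m and z of plate_b in the frame of pad between -0.004 and 0.025 m and x of plate_c in the frame of pad between -0.015 and 0.015 m and y of plate_c in the frame of pad between -0.015 and 0.015 m and z of plate_c in the frame of pad between -0.004 and 0.025 m), for 0.2 s.
2. with the arm still open, the cover lies on top of the pile (value of joint press_angle above 1.7 rad and x of cover in the frame of pad between -0.018 and 0.018 m and y of cover in the frame of pad between -0.018 and 0.018 m and angle between the x axis of cover and the x axis of pad, either way round below 0.17 rad and angle between cover's own z axis and vertical below 0.08 rad and z of cover in the frame of pad between 0.015 and 0.036 m and z of cover in the frame of plate_a above 0.005 m and z of cover in the frame of plate_b above 0.005 m and z of cover in the frame of plate_c above 0.005 m), for 0.2 s.
At the end, for the whole second after the job is handed in: All mould plates present lie flat, dishes up, in one pile on the pad, each within 15 mm of centre along and across and 10 degrees of square; the cover lies flat on top (18 mm, 10 degrees); the arm is shut, its roller pressing on the cover with over 1 N; all at rest (x of plate_a in the frame of pad between -0.015 and 0.015 m and y of plate_a in the frame of pad between -0.015 and 0.015 m and angle between the x axis of each of plate_a, plate_b, plate_c, cover and the x axis of pad, either way round below 0.17 rad and angle between each of plate_a, plate_b, plate_c, cover's own z axis and vertical below 0.08 rad and z of plate_a in the frame of pad between -0.004 and 0.025 m and linear speed of each of plate_a, plate_b, plate_c below 0.05 m/s and x of plate_b in the frame of pad between -0.015 and 0.015 m and y of plate_b in the frame of pad between -0.015 and 0.015 m and z of plate_b in the frame of pad between -0.004 and 0.025 m and x of plate_c in the frame of pad between -0.015 and 0.015 m and y of plate_c in the frame of pad between -0.015 and 0.015 m and z of plate_c in the frame of pad between -0.004 and 0.025 m and x of cover in the frame of pad between -0.018 and 0.018 m and y of cover in the frame of pad between -0.018 and 0.018 m and z of cover in the frame of pad between 0.015 and 0.036 m and z of cover in the frame of plate_a above 0.005 m and z of cover in the frame of plate_b above 0.005 m and z of cover in the frame of plate_c above 0.005 m and contact force between press and cover above 1 N and value of joint press_angle below 0.95 rad and linear speed of each of cover, plate_a, plate_b, plate_c below 0.02 m/s and contact force between the fingers and anything else below 0.3 N); the robot touches nothing.
It fails at once if the left-hand (+y of the jig) plate is moved more than 12 mm from its seat while its finger still presses on it (contact force between finger_a and plate_a above 0.5 N and distance between plate_a and seat_a above 0.012 m and z of finger_a_knob in the frame of plate_a below 0.066 m).
It fails at once if the middle plate is moved more than 12 mm from its seat while its finger still presses on it (contact force between finger_b and plate_b above 0.5 N and distance between plate_b and seat_b above 0.012 m and z of finger_b_knob in the frame of plate_b below 0.066 m).
It fails at once if the right-hand (-y of the jig) plate is moved more than 12 mm from its seat while its finger still presses on it (contact force between finger_c and plate_c above 0.5 N and distance between plate_c and seat_c above 0.012 m and z of finger_c_knob in the frame of plate_c below 0.066 m).
It fails at once if the cup, jar or brush is pushed more than 30 mm (distance of any of crucible, flux_jar, brush from where it was at the start of the episode above 0.03 m).
Of plate_a, plate_b, plate_c only 2 to 3 are there at a start; the rules pass over those that are not, and their reading is None.
At some moment in a run one of cover may be knocked a few centimetres aside while the robot is not near it.
Once in a run the grip may slacken for a moment while it holds something.
It also fails if it takes over 210 s, if anything falls off the work surface, if the arm or the gripper's body presses on something with over 40 N, if the wrist force passes 120 N, or if a joint passes its speed limit or range.

## Working session

There is one attempt and no reset: what is moved stays moved. The work goes in short steps, Python scripts to look and compute and a tool call to move; the robot and the scene stay as the last step left them, time stands still between calls to the robot, and variables do not carry over. Pictures are saved under pics/ and viewed, at most 14 in all, crops included, and the job is handed in when it is done.

Besides the shell and the picture viewer there is one more tool, called as name(argument=value, ...) on one line, values as JSON. play_rows: Moves the arm, as the interface text tells. Its arguments: {"type":"object","properties":{"motion":{"type":"array","items":{"type":"array","items":{"type":"number"}}},"grip_force":{"type":"number"}},"required":["motion"]}

```bash
mkdir -p pics; ls
python3 - <<'E'
from bench import get_obs, snapshot
import cv2,numpy as np
print(get_obs())
for n in ["scene","side"]:
    s=snapshot(n); np.savez(f"{n}0.npz",**s)
    print(n,s["fx"],s["fy"],s["cx"],s["cy"],s["R"].tolist(),s["t"])
    cv2.imwrite(f"pics/{n}0.png",cv2.resize(s["image"][:,:,::-1],(800,600),interpolation=cv2.INTER_CUBIC))
E
```

```text
pics
{'time_s': 0.0, 'joints': array([-8.26200309e-02,  1.24519086e-01,  1.65163610e+00,  2.22692125e-05,
        1.36750740e+00, -8.25940720e-02]), 'dq': array([-0.00046818,  0.00050495, -0.00058664,  0.00076351,  0.00121567,
        0.00257802]), 'joint_efforts': array([-6.25927078e-04, -4.17603564e+01, -3.59935069e+01,  7.73367751e-02,
        4.92534391e-02, -1.75303944e-04]), 'eef_pos': array([6.49369953e-01, 1.64796572e-05, 2.13400411e-01]), 'tcp_rot': array([-7.96767391e-04,  7.07117178e-01,  7.07095627e-01, -6.60629612e-04]), 'ft_force': array([-0.28121629,  1.13111693, -0.47646501]), 'wrist_torque': array([0.01925989, 0.02419682, 0.01437226]), 'grasp_force': 0.0, 'opening': 0.09499704480188499}
scene 395.66234336949753 395.66234336949753 255.8900804796141 193.7668560609161 [[-0.6120008653877014, 0.7906889446881813, 0.01630746800071877], [0.6476081760090049, 0.5128773253354818, -0.563525065567639], [-0.45393676997021737, -0.3343169781877856, -0.8259379922030426]] [ 0.35896102 -0.33152446  1.51591753]
side 352.8724780714951 352.8724780714951 253.09857879447122 194.28886832231237 [[-0.8487284751748688, -0.5287983633348777, -0.005680348730202201], [-0.3052971855545943, 0.49872016317174706, -0.8112162642220567], [0.43180273727685625, -0.6867681484899403, -0.5847186556797326]] [0.49796549 0.24467891 0.68998623]
```

View pics/scene0.png

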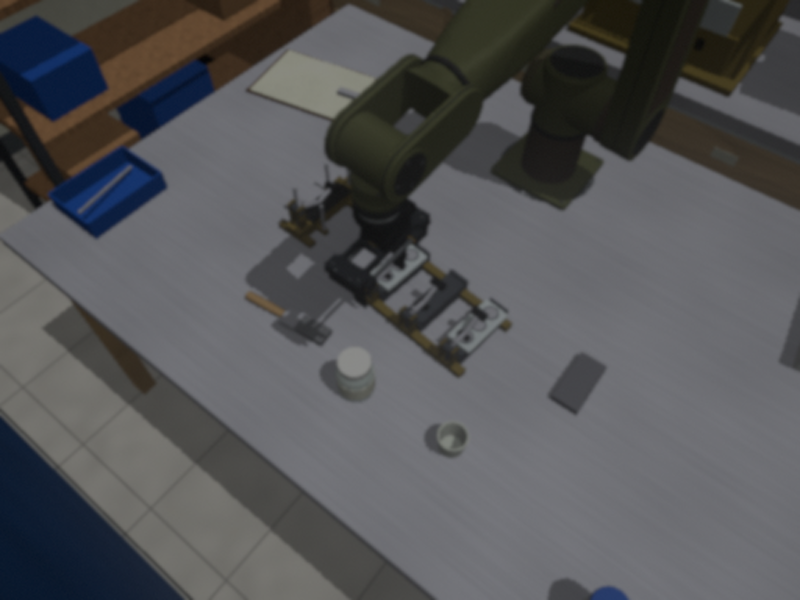

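View pics/side0.png

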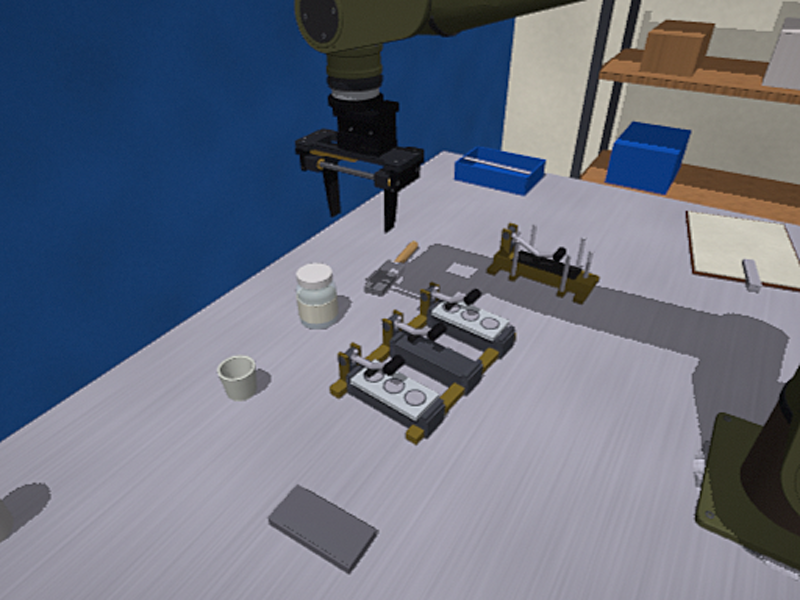

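The side view is sharp. The middle station is empty, plates sit on the outer two, the cover is at (323,527) and the holder is at (545,265). I'll build a metric top-down map from the depth next.

```bash
cat > h.py <<'E'
import numpy as np,cv2
from bench import get_obs,snapshot
def cloud(s):
    v,u=np.mgrid[0:384,0:512]; d=s["depth"]; m=d>0
    c=np.stack([(u-s["cx"])/s["fx"]*d,(v-s["cy"])/s["fy"]*d,d],-1)
    return (c-s["t"])@s["R"],m        # R^T(c-t)
def topdown(ss,x0,x1,y0,y1,res):
    # rows: x decreasing downward; cols: y decreasing to the right
    H,W=int((x1-x0)/res),int((y1-y0)/res); im=np.zeros((H,W,3),np.uint8); z=np.full((H,W),-1.)
    for s in ss:
        P,m=cloud(s); P=P[m]; C=s["image"][m]
        r=((x1-P[:,0])/res).astype(int); c=((y1-P[:,1])/res).astype(int)
        k=(r>=0)&(r<H)&(c>=0)&(c<W)&(P[:,2]<.14)
        for a,b,h,col in zip(r[k],c[k],P[k,2],C[k]):
            if h>z[a,b]: z[a,b]=h; im[a,b]=col
    return im,z
def rect(P):  # points Nx2 -> centre,size,yaw of long side
    (c,sz,a)=cv2.minAreaRect(P.astype(np.float32)*1000); a=np.radians(a)
    if sz[0]<sz[1]: a+=np.pi/2; sz=sz[::-1]
    return np.round(c,1),np.round(sz,1),round(float((np.degrees(a)+90)%180-90),2)
E
python3 - <<'E'
from h import *
s={k:v for k,v in np.load("side0.npz").items()}
P,m=cloud(s); g=s["image"].astype(float).mean(-1)
def rep(n,k):
    k=k.astype(np.uint8); k=cv2.morphologyEx(k,cv2.MORPH_OPEN,np.ones((2,2),np.uint8))
    N,l,st,ce=cv2.connectedComponentsWithStats(k)
    for i in range(1,N):
        if st[i,4]>60:
            Q=P[l==i]; print(n,st[i,4],ce[i].round(),"mean",Q.mean(0).round(4),rect(Q[:,:2]))
z=P[...,2]; R=m&(P[...,0]>.3)&(P[...,0]<1.1)&(abs(P[...,1])<.6)
rep("plate",R&(z>.040)&(z<.050)&(g>110))
rep("cover",R&(z>.012)&(z<.020)&(g<110))
rep("rail",R&(z>.031)&(z<.039)&(g<90))
im,zz=topdown([s],.35,.95,-.45,.45,.003)
cv2.imwrite("pics/top0.png",cv2.resize(im[:,:,::-1],None,fx=2.6,fy=2.6,interpolation=cv2.INTER_NEAREST))
c=s["image"][130:250,200:400,::-1]; cv2.imwrite("pics/side_crop.png",cv2.resize(c,(800,480),interpolation=cv2.INTER_CUBIC))
E
```

```text
plate 64 [203. 198.] mean [0.7215 0.0371 0.0411] (array([721.3,  35. ]), array([56.9, 17. ]), 44.65)
plate 485 [304. 205.] mean [ 0.4759 -0.0732  0.0429] (array([ 484.8, -105.6]), array([116.8, 109.9]), -5.18)
plate 76 [154. 231.] mean [0.7374 0.2045 0.0402] (array([728.1, 193.7]), array([58.3, 48.9]), -89.47)
plate 748 [255. 251.] mean [0.4948 0.138  0.0446] (array([388.4, 371.2]), array([604. , 126.7]), -64.08)
cover 135 [245. 177.] mean [ 0.7018 -0.1394  0.0156] (array([ 700.1, -142.3]), array([93.3, 35. ]), -80.4)
cover 81 [270. 206.] mean [ 0.5654 -0.0537  0.0171] (array([546.5, -23.8]), array([120.6,  43.6]), -61.59)
cover 131 [313. 226.] mean [ 0.4304 -0.0368  0.0179] (array([308.4, 268.4]), array([724.8,  55.2]), -68.2)
cover 101 [245. 226.] mean [0.5793 0.0525 0.0161] (array([560.4,  78.3]), array([110.5,  47.9]), -58.2)
cover 108 [224. 250.] mean [0.5766 0.1457 0.0141] (array([565.2, 143.7]), array([74.5, 23.8]), 4.33)
cover 133 [292. 252.] mean [0.4359 0.0734 0.0174] (array([331.1, 332.4]), array([622.5,  39.4]), -68.65)
cover 112 [265. 274.] mean [0.457  0.16   0.0136] (array([465.7, 161.6]), array([56.8, 25. ]), -0.1)
cover 1740 [207. 337.] mean [0.47   0.3463 0.0168] (array([344.5, 439.3]), array([442.3, 111.2]), -36.37)
rail 77 [354. 171.] mean [ 0.4242 -0.318   0.034 ] (array([ 423.1, -310.4]), array([76.2, 44.4]), -74.33)
rail 621 [281. 228.] mean [0.4843 0.0352 0.0398] (array([328. , 279.5]), array([704. , 145.5]), -57.36)
```

View pics/side_crop.png

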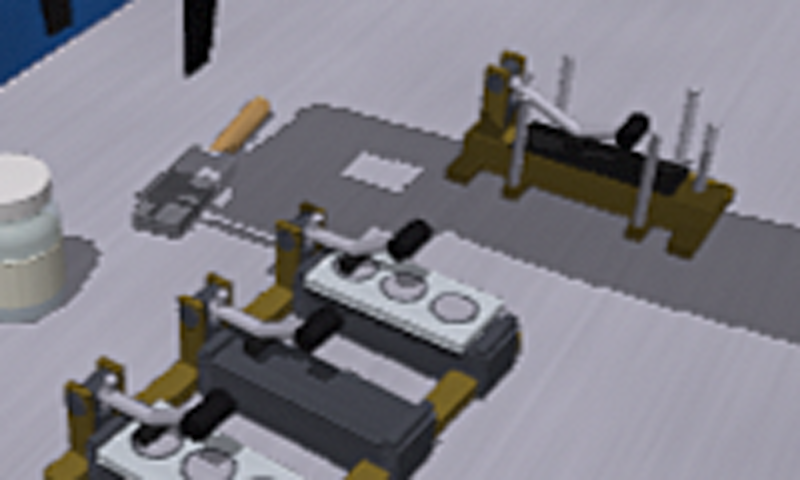

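Side crop: the left and right plates are on their stations with fingers shut, and the middle station is empty. The holder has its arm shut, knob at crop (632,130). Depth smears at edges, so I'll intersect pixel rays with planes of known height.

```bash
cat >> h.py <<'E'
def ray(s,uv,z):   # pixel(s) -> world point on plane z
    uv=np.atleast_2d(uv).astype(float)
    d=np.stack([(uv[:,0]-s["cx"])/s["fx"],(uv[:,1]-s["cy"])/s["fy"],np.ones(len(uv))],-1)@s["R"]
    o=-s["R"].T@s["t"]; return o+d*((z-o[2])/d[:,2])[:,None]
def proj(s,X):
    c=np.atleast_2d(X)@s["R"].T+s["t"]; return np.stack([s["fx"]*c[:,0]/c[:,2]+s["cx"],s["fy"]*c[:,1]/c[:,2]+s["cy"]],-1)
def warp(s,z,x0,x1,y0,y1,res):
    W=[[x1,y1,z],[x1,y0,z],[x0,y0,z],[x0,y1,z]]; w,h=int((y1-y0)/res),int((x1-x0)/res)
    M=cv2.getPerspectiveTransform(proj(s,W).astype(np.float32),np.float32([[0,0],[w,0],[w,h],[0,h]]))
    return cv2.warpPerspective(s["image"][:,:,::-1],M,(w,h),flags=cv2.INTER_CUBIC)
E
python3 - <<'E'
from h import *
s={k:v for k,v in np.load("side0.npz").items()}
im=warp(s,.045,.36,.66,-.15,.25,.0005)
cv2.imwrite("pics/w45.png",im)
z16=warp(s,.016,.36,.60,.24,.48,.00075); z33=warp(s,.033,.36,.68,-.42,-.18,.00075)
a=np.zeros((max(z16.shape[0],z33.shape[0]),z16.shape[1]+z33.shape[1],3),np.uint8)
a[:z16.shape[0],:z16.shape[1]]=z16; a[:z33.shape[0],z16.shape[1]:]=z33
cv2.imwrite("pics/w16_33.png",a); print(im.shape,a.shape,z16.shape)
E
```

```text
(600, 800, 3) (426, 640, 3) (320, 320, 3)
```

View pics/w45.png

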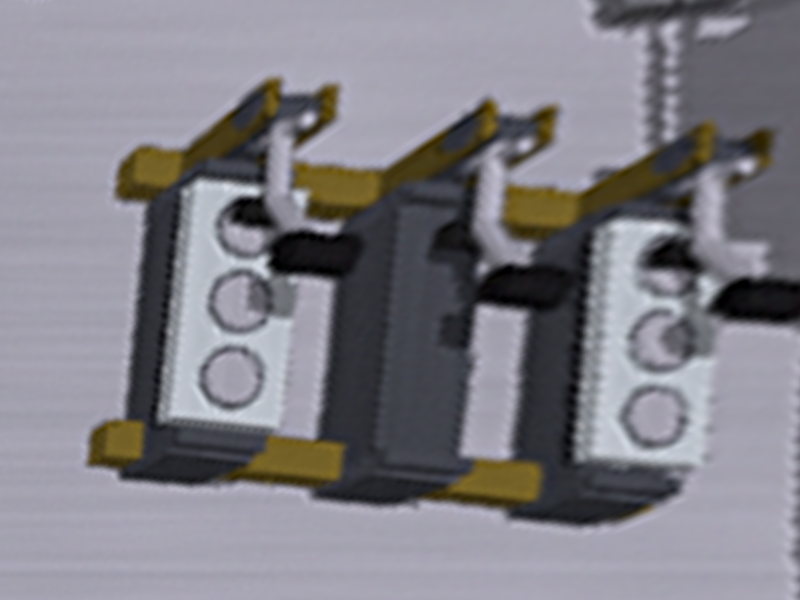

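View pics/w16_33.png

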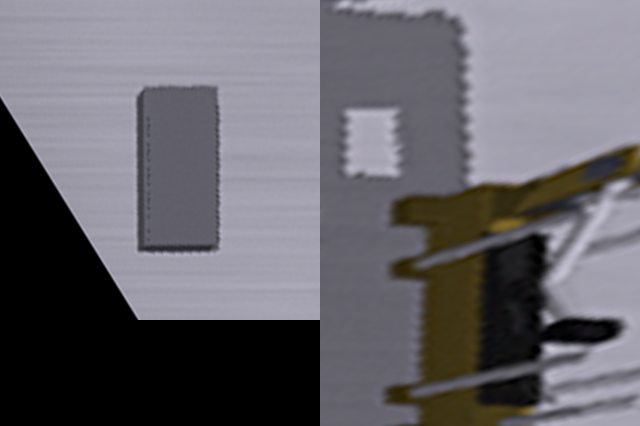

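In the z=45 warp the dishes give the left plate centre at about (0.5095, 0.130), the right plate at (0.4895, -0.0815) and a jig yaw of about -5°. The spacing comes to 212 mm against 210 expected. The cover is near (0.476, 0.344), and the pad is roughly (0.44, -0.325). I'll move over the holder for a wrist view.

play_rows(motion=[[-32,-24,-10,0,1],[-32,-24,-10,0,1],[-32,-24,-10,0,1],[-32,-24,-10,0,1],[-32,-24,-10,0,1],[-32,-24,-10,0,1],[-32,-24,-10,0,1],[-32,-24,-10,0,1],[-32,-24,-10,0,1],[-32,-24,-10,0,1]])

```text
time_s: 1.1
eef_pos: [0.4086, -0.3209, 0.3146]
tcp_rot: [-0.0, 0.707, 0.707, 0.0]
ft_force: [0.6, -0.5, -0.0]
opening: 0.095
grasp_force: 0.0
```

play_rows(motion=[[0,0,0,1.5,1],[0,0,0,1.5,1],[0,0,0,1.5,1],[0,0,0,1.5,1],[0,0,0,1.5,1],[0,0,0,1.5,1],[0,0,0,1.5,1],[0,0,0,1.5,1],[0,0,0,1.5,1],[0,0,0,1.5,1]])

```text
time_s: 2.1
eef_pos: [0.4098, -0.3198, 0.314]
tcp_rot: [-0.0, 0.992, 0.128, -0.0]
ft_force: [-0.1, -0.3, 0.3]
opening: 0.095
grasp_force: 0.0
```

play_rows(motion=[[0,0,0,1.5,0],[0,0,0,1.5,0],[0,0,0,0,0],[0,0,0,0,0]])

```text
time_s: 2.5
eef_pos: [0.4099, -0.3199, 0.3143]
tcp_rot: [-0.0, 1.0, 0.001, -0.0]
ft_force: [-0.3, 0.5, -0.5]
opening: 0.0684
grasp_force: 0.0
```

Run:
```python
from h import *
o=get_obs(); print({k:o[k] for k in("time_s","eef_pos","tcp_rot","joints","opening")})
s=snapshot("wrist"); np.savez("wrist1.npz",**s); print(s["R"].tolist(),s["t"],-s["R"].T@s["t"])
a=cv2.resize(s["image"][:,:,::-1],(800,600),interpolation=cv2.INTER_CUBIC); cv2.imwrite("pics/wrist1.png",a)
```

```text
{'time_s': 2.5, 'eef_pos': array([ 0.40985662, -0.31988585,  0.31425485]), 'tcp_rot': array([-2.49546071e-04,  9.99999030e-01,  1.34608085e-03, -2.55924481e-04]), 'joints': array([-7.66005990e-01, -2.10101332e-01,  1.80837929e+00,  3.88185213e-06,
        1.54402959e+00,  8.02098068e-01]), 'opening': 0.06844566753171452}
[[0.0030056907706477063, -0.9999951030987633, -0.0008715511958304734], [-0.9595865353886716, -0.003129487014723238, 0.28139631733871884], [-0.2813976668768942, -9.461521498415523e-06, -0.9595912426584156]] [-0.3209124   0.33197373  0.60335767] [ 0.48930553 -0.31986621  0.48528086]
```

View pics/wrist1.png

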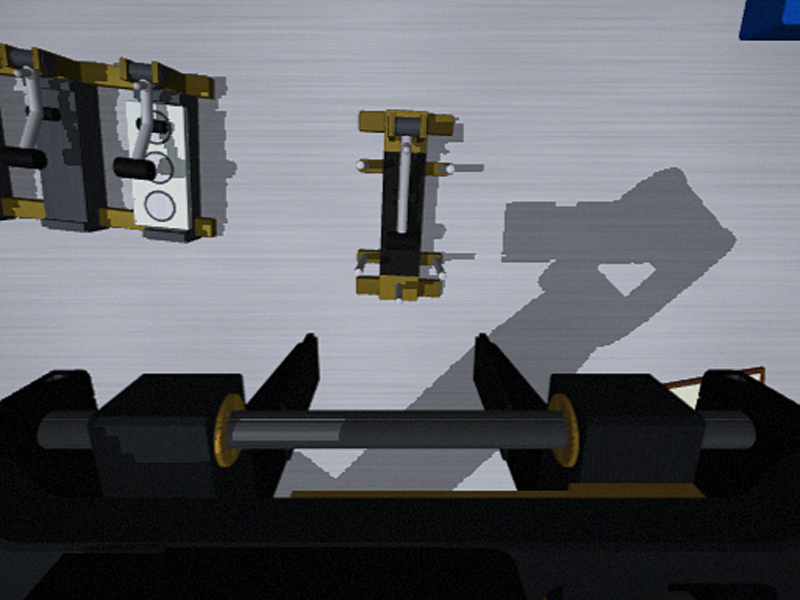

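The wrist view shows the holder with the arm shut: far posts near (363,165) and (450,169), near ones at (360,265) and (440,270), end post at (400,295). I'll rectify at the pad and post-top heights.

Run:
```python
from h import *
s={k:v for k,v in np.load("wrist1.npz").items()}
r=.0004
a=[warp(s,z,.44,.66,-.40,-.25,r) for z in (.033,.088)]
cv2.imwrite("pics/w33_88.png",np.hstack(a)); print(a[0].shape)
```

```text
(550, 375, 3)
```

View pics/w33_88.png

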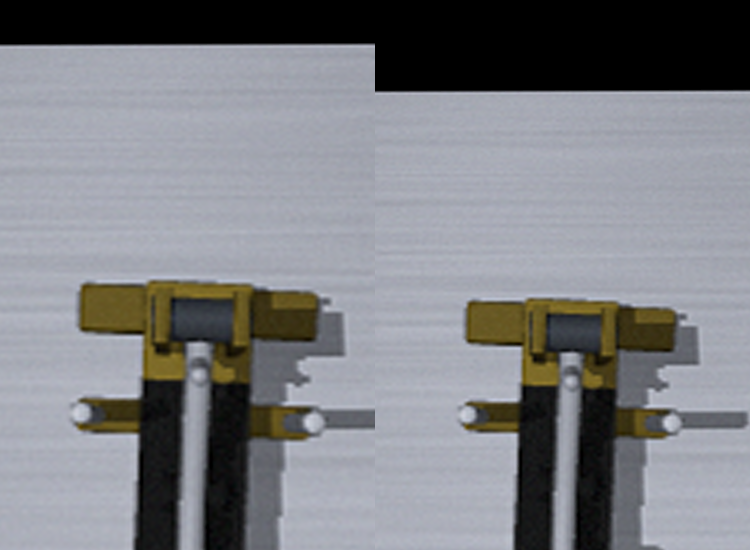

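```bash
cat >> h.py <<'E'
def fr(c,psi,p): # frame point -> world
    a=np.radians(psi); p=np.asarray(p,float); return np.array([c[0]+np.cos(a)*p[0]-np.sin(a)*p[1],c[1]+np.sin(a)*p[0]+np.cos(a)*p[1],p[2]])
PAD=(.4429,-.3254);PPSI=-2.8
E
python3 - <<'E'
from h import *
s={k:v for k,v in np.load("wrist1.npz").items()}
q=1.5625
for p in [(50,41,88),(50,-41,88),(-50,41,88),(-50,-41,88),(-78,0,88),(-21,0,62),(-65,22,33),(-65,-22,33)]:
    print(p,(proj(s,fr(PAD,PPSI,np.array(p)/1000))*q).round(1))
for uv in [(160,205.5),(159,168),(155,127)]: print("dish c",ray(s,np.array(uv)/q,.045).round(4))
c=s["image"][150:200,210:300,::-1]; a=cv2.resize(c,None,fx=6,fy=6,interpolation=cv2.INTER_CUBIC)
b=cv2.resize(s["image"][25:160,0:150,::-1],None,fx=3.9,fy=3.9,interpolation=cv2.INTER_CUBIC)[:,:]
cv2.imwrite("pics/crop2.png",a);
E
```

```text
(50, 41, 88) [[359.7 163.7]]
(50, -41, 88) [[449.9 168.6]]
(-50, 41, 88) [[356.8 271.1]]
(-50, -41, 88) [[440.9 275.4]]
(-78, 0, 88) [[397.4 300.7]]
(-21, 0, 62) [[400.3 239.4]]
(-65, 22, 33) [[378.1 273.7]]
(-65, -22, 33) [[417.6 275.7]]
dish c [[ 0.4536 -0.0764  0.045 ]]
dish c [[ 0.4907 -0.0811  0.045 ]]
dish c [[ 0.5293 -0.0832  0.045 ]]
```

View pics/crop2.png

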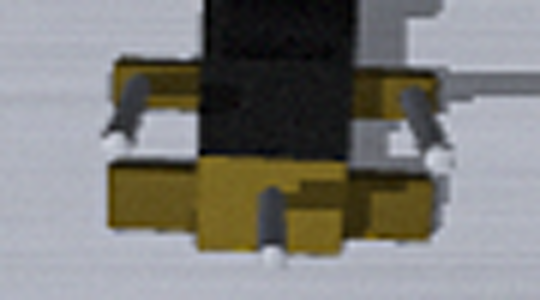

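Predicted and seen post tops agree to about 1–2 mm, so I'll take the pad at (0.443, -0.3262) with yaw -2.5°. Plate c is at (0.490, -0.081). I'll descend on the arm knob and compute the arcs.

```bash
sed -i 's/^PAD=.*/PAD=(.443,-.3262);PPSI=-2.5/' h.py
cat >> h.py <<'E'
def arc(kx,kz,t0,t1,n): # rows (dx tool, dz tool down) mm for joint angle steps
    r,p=np.hypot(kx,kz),np.arctan2(kz,kx); t=np.linspace(t0,t1,n+1)
    X=r*np.cos(p-t);Z=r*np.sin(p-t); return np.round(np.stack([np.diff(X),-np.diff(Z)],1),1).tolist()
E
python3 - <<'E'
from h import *
print(arc(-106,-16,0,1.95,13)); print(arc(-85,26,0,1.35,9)); print(arc(-106,-16,2.08,.5,11))
E
```

```text
[[-1.2, -16.0], [1.2, -16.0], [3.6, -15.7], [5.9, -14.9], [8.1, -13.9], [10.0, -12.5], [11.8, -10.9], [13.3, -9.0], [14.5, -6.9], [15.4, -4.7], [15.9, -2.3], [16.1, 0.1], [15.9, 2.5]]
[[4.8, -12.4], [6.6, -11.5], [8.3, -10.4], [9.8, -9.1], [11.0, -7.5], [12.0, -5.8], [12.7, -3.9], [13.2, -2.0], [13.3, 0.0]]
[[-14.8, -4.4], [-15.2, -2.2], [-15.4, -0.0], [-15.2, 2.2], [-14.8, 4.4], [-14.0, 6.4], [-12.9, 8.4], [-11.6, 10.1], [-10.0, 11.7], [-8.2, 13.0], [-6.3, 14.0]]
```

play_rows(motion=[[0,0,0,0.5,0],[12,5,40,0,0],[0,0,40,0,0],[0,0,40,0,0],[0,0,40,0,0],[0,0,40,0,0],[0,0,30,0,0],[0,0,21,0,0],[0,0,20,0,0],[0,0,0,0,0]])

```text
time_s: 3.55
eef_pos: [0.4197, -0.3236, 0.0403]
tcp_rot: [-0.002, 1.0, -0.021, -0.003]
ft_force: [-0.4, -0.1, -0.1]
opening: 0.0475
grasp_force: 0.0
```

play_rows(motion=[[0,0,0,0,0],[0,0,0,0,-1],[0,0,0,0,-1],[0,0,0,0,-1],[0,0,0,0,-1],[0,0,0,0,-1]], grip_force=35)

```text
time_s: 4.15
eef_pos: [0.4225, -0.3249, 0.045]
tcp_rot: [-0.001, 1.0, -0.022, 0.001]
ft_force: [0.6, 5.2, 6.2]
opening: 0.0293
grasp_force: 35.0
```

Gripping 29 mm, which is the knob. I'll swing it open.

play_rows(motion=[[-1.2,0,-16,0,-1],[1.2,0,-16,0,-1],[3.6,0,-15.7,0,-1],[5.9,0,-14.9,0,-1],[8.1,0,-13.9,0,-1],[10,0,-12.5,0,-1],[11.8,0,-10.9,0,-1],[13.3,0,-9,0,-1],[14.5,0,-6.9,0,-1],[15.4,0,-4.7,0,-1]])

```text
time_s: 5.15
eef_pos: [0.5061, -0.3284, 0.1673]
tcp_rot: [-0.001, 1.0, -0.022, 0.001]
ft_force: [-1.5, 4.8, -0.3]
opening: 0.0291
grasp_force: 35.0
```

play_rows(motion=[[15.9,0,-2.3,0,-1],[16,0,0,0,-1],[15.9,0,2.5,0,-1],[0,0,0,0,-1],[0,0,0,0,0],[0,0,0,0,0],[0,0,0,0,0]])

```text
time_s: 5.85
eef_pos: [0.5532, -0.3318, 0.1658]
tcp_rot: [0.001, 1.0, -0.022, 0.001]
ft_force: [0.5, -0.8, -0.0]
opening: 0.0455
grasp_force: 0.0
```

play_rows(motion=[[0,0,-35,0,0],[0,0,-35,0.55,0],[-14.3,-40.6,0,0,0],[-14.3,-40.6,0,0,0],[-14.3,-40.6,0,0,0],[-14.3,-40.6,0,0,0],[-14.3,-40.6,0,0,0],[-14.3,-40.6,0,0,0],[0,0,0,0,0],[0,0,0,0,0]])

```text
time_s: 6.85
eef_pos: [0.4891, -0.0804, 0.2348]
tcp_rot: [0.0, 0.999, -0.045, 0.001]
ft_force: [0.1, -0.4, 0.4]
opening: 0.0475
grasp_force: 0.0
```

Run:
```python
from h import *
s=snapshot("wrist"); np.savez("wrist2.npz",**s)
cv2.imwrite("pics/wrist2.png",cv2.resize(s["image"][:,:,::-1],(800,600),interpolation=cv2.INTER_CUBIC))
s2=snapshot("side"); np.savez("side2.npz",**s2)
# arm-open check: predicted open knob position in side view
k=fr(PAD,PPSI,(.085+.0377,0,.178)); print(proj(s2,k),proj(s,fr((.490,-.0813),-5.2,(0,0,.083)))*1.5625)
o=get_obs(); print(o["eef_pos"],o["tcp_rot"])
```

```text
[[317.23052158 114.98283112]] [[396.5550796  273.89490701]]
[ 0.48924954 -0.08158192  0.23444682] [ 2.52697065e-04  9.98931601e-01 -4.62099955e-02  4.79468191e-04]
```

View pics/wrist2.png

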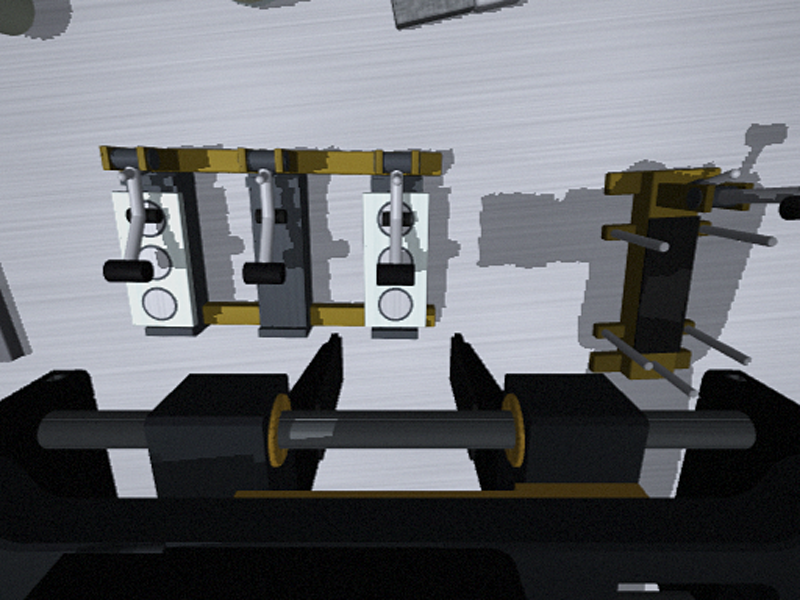

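The knob is seen at (395,274) against a predicted (396.5,274), and the press arm stands open at right. I'll descend on finger c's knob.

play_rows(motion=[[0,0,40,0,0],[0,0,40,0,0],[0,0,40,0,0],[0,0,30,0,0],[0,0,20,0,0],[0,0,0,0,0],[0,0,0,0,-1],[0,0,0,0,-1],[0,0,0,0,-1],[0,0,0,0,-1]])

```text
time_s: 7.95
eef_pos: [0.4905, -0.08, 0.0658]
tcp_rot: [-0.001, 0.999, -0.047, 0.002]
ft_force: [1.3, 4.2, 0.6]
opening: 0.0294
grasp_force: 35.0
```

play_rows(motion=[[4.8,0,-12.4,0,-1],[6.6,0,-11.5,0,-1],[8.3,0,-10.4,0,-1],[9.8,0,-9.1,0,-1],[11,0,-7.5,0,-1],[12,0,-5.8,0,-1],[12.7,0,-3.9,0,-1],[13.2,0,-2,0,-1],[13.3,0,0,0,-1],[0,0,0,0,-1]])

```text
time_s: 8.95
eef_pos: [0.5849, -0.0897, 0.13]
tcp_rot: [0.0, 0.999, -0.046, 0.005]
ft_force: [4.2, 2.2, 4.2]
opening: 0.0298
grasp_force: 3.5
```

play_rows(motion=[[0,0,0,0,0],[0,0,0,0,0],[0,0,0,0,0],[0,0,-30,0,0],[0,0,-30,0,0],[0,0,0,0,0]])

```text
time_s: 9.55
eef_pos: [0.5825, -0.0902, 0.1917]
tcp_rot: [0.001, 0.999, -0.046, 0.004]
ft_force: [0.7, -0.3, 0.3]
opening: 0.0472
grasp_force: 0.0
```

The grip force read 3.5 N at the end, so either the grip slackened or the knob rolled out. I'll check finger c from above and measure knob a.

Run:
```python
from h import *
s={k:v for k,v in np.load("wrist2.npz").items()}
print("knob a",ray(s,np.array((128,271))/1.5625,.083).round(4),"dish",ray(s,np.array([(159,304),(157,261),(146,217)])/1.5625,.045).round(4))
print("knob c",ray(s,np.array((395,274))/1.5625,.083).round(4),"dish c",ray(s,np.array((396,304))/1.5625,.045).round(4))
s=snapshot("side"); np.savez("side3.npz",**s)
cv2.imwrite("pics/side3.png",cv2.resize(s["image"][100:320,130:400,::-1],(736,600),interpolation=cv2.INTER_CUBIC))
print(get_obs()["eef_pos"])
```

```text
knob a [[0.5114 0.1299 0.083 ]] dish [[0.4723 0.1358 0.045 ]
 [0.5113 0.1277 0.045 ]
 [0.5497 0.1276 0.045 ]]
knob c [[ 0.49   -0.0801  0.083 ]] dish c [[ 0.453  -0.0776  0.045 ]]
[ 0.5813777  -0.08982756  0.1891859 ]
```

View pics/side3.png

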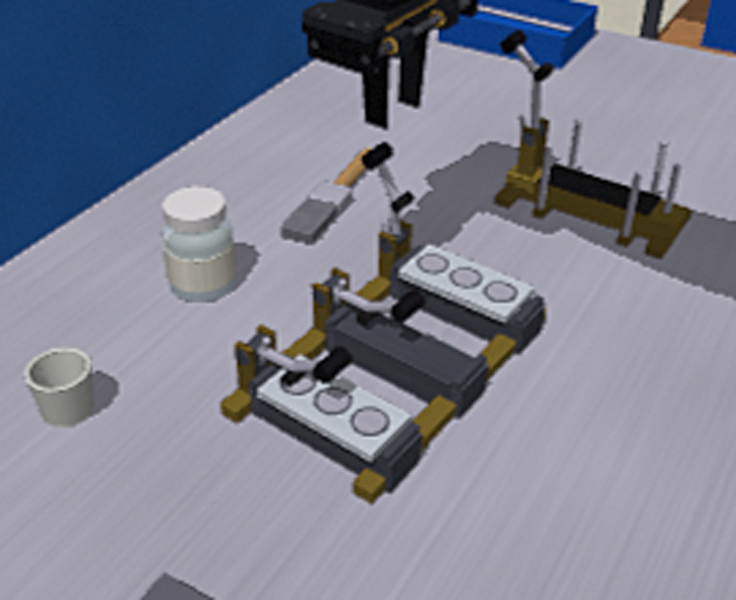

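Finger c is open and the plate hasn't moved. Next is finger a, with its knob at (0.510, 0.1295).

play_rows(motion=[[-15.2,-35.3,0,0,0],[-15.2,-35.3,0,0,0],[-15.2,-35.3,0,0,0],[-15.2,-35.3,0,0,0],[-15.2,-35.3,0,0,0],[-15.2,-35.3,0,0,0],[0,0,0,0,0],[0,0,30,0,0],[0,0,20,0,0],[0,0,0,0,0]])

```text
time_s: 10.6
eef_pos: [0.5055, 0.1289, 0.1317]
tcp_rot: [0.001, 0.999, -0.046, -0.004]
ft_force: [-0.0, 0.2, -0.9]
opening: 0.0476
grasp_force: 0.0
```

play_rows(motion=[[3,0,30,0,0],[0,0,20,0,0],[0,0,15,0,0],[0,0,0,0,0],[0,0,0,0,-1],[0,0,0,0,-1],[0,0,0,0,-1],[0,0,0,0,-1],[0,0,0,0,-1]])

```text
time_s: 11.5
eef_pos: [0.5127, 0.129, 0.073]
tcp_rot: [0.001, 0.999, -0.046, 0.001]
ft_force: [-0.9, -5.5, 5.4]
opening: 0.0297
grasp_force: 35.0
```

play_rows(motion=[[4.8,0,-12.4,0,-1],[6.6,0,-11.5,0,-1],[8.3,0,-10.4,0,-1],[9.8,0,-9.1,0,-1],[11,0,-7.5,0,-1],[12,0,-5.8,0,-1],[12.7,0,-3.9,0,-1],[13.2,0,-2,0,-1],[13.3,0,0,0,-1],[0,0,0,0,-1]])

```text
time_s: 12.5
eef_pos: [0.6065, 0.1195, 0.137]
tcp_rot: [0.001, 0.999, -0.046, 0.003]
ft_force: [1.1, -8.8, 1.2]
opening: 0.0294
grasp_force: 35.0
```

play_rows(motion=[[0,0,0,0,0.6],[0,0,0,0,0.6],[0,0,0,0,0.6],[0,0,-40,0,0.6],[0,0,-40,0,0.6],[0,0,0,0,0.6]])

```text
time_s: 13.1
eef_pos: [0.607, 0.1226, 0.2228]
tcp_rot: [-0.002, 0.999, -0.045, 0.007]
ft_force: [0.3, 0.2, 0.1]
opening: 0.0719
grasp_force: 0.0
```

Run:
```python
from h import *
s=snapshot("side"); np.savez("side4.npz",**s)
cv2.imwrite("pics/side4.png",cv2.resize(s["image"][130:384,100:400,::-1],(700,593),interpolation=cv2.INTER_CUBIC))
print(get_obs()["eef_pos"])
```

```text
[0.60555049 0.12232994 0.21947624]
```

View pics/side4.png

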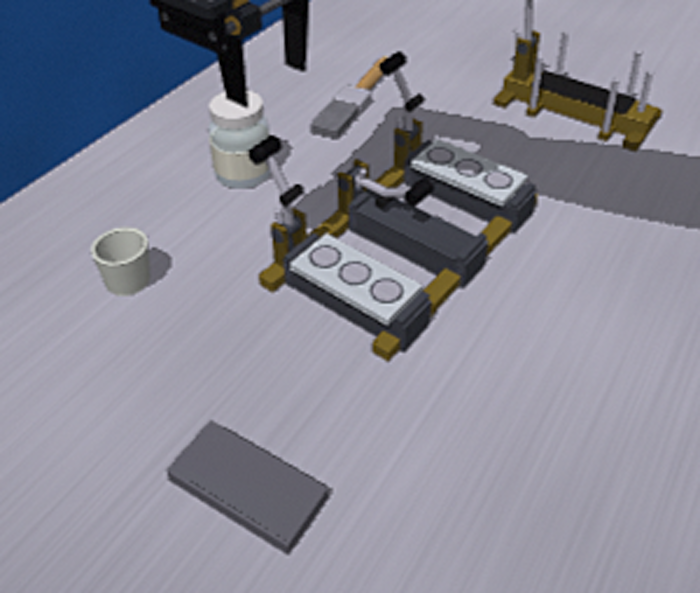

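Both fingers stand open and the plates are on their seats. Now I'll grasp plate a.

Run:
```python
from h import *
s={k:v for k,v in np.load("side4.npz").items()}
q=700/300
f=lambda L,z:ray(s,np.array(L)/q+[100,130],z).round(4).tolist()
print("a",f([(324,257),(354,272),(386,290)],.045)); print("c",f([(440,155),(469,167),(498,180)],.045))
c=np.array(f([(211,422),(329,492),(288,545),(169,470)],.016)); print("cover",c,c.mean(0))
```

```text
a [[0.5454, 0.1278, 0.045], [0.509, 0.1301, 0.045], [0.4706, 0.1347, 0.045]]
c [[0.5263, -0.0837, 0.045], [0.4878, -0.0803, 0.045], [0.4501, -0.0754, 0.045]]
cover [[0.5324 0.3192 0.016 ]
 [0.4129 0.3203 0.016 ]
 [0.4152 0.3714 0.016 ]
 [0.5317 0.3714 0.016 ]] [0.47305  0.345575 0.016   ]
```

play_rows(motion=[[-32,1,0,0,0.6],[-32,1,0,0,0.6],[-32,0.5,0,0,0.6],[0,0,30,0,0.6],[0,0,40,0,0.6],[0,0,40,0,0.6],[0,0,0,0,0.6],[0,0,0,0,0.6]])

```text
time_s: 13.95
eef_pos: [0.5065, 0.1278, 0.1035]
tcp_rot: [0.0, 0.999, -0.046, -0.001]
ft_force: [0.9, 0.2, 0.8]
opening: 0.0761
grasp_force: 0.0
```

play_rows(motion=[[2,-1,30,0,0.6],[0,0,30,0,0.6],[0,0,20,0,0.6],[0,0,0,0,0.6],[0,0,0,0,0.6]])

```text
time_s: 14.45
eef_pos: [0.5111, 0.1289, 0.0264]
tcp_rot: [-0.0, 0.999, -0.046, 0.002]
ft_force: [0.9, 0.2, 0.5]
opening: 0.076
grasp_force: 0.0
```

play_rows(motion=[[0,0,4,0,0.6],[0,0,0,0,-1],[0,0,0,0,-1],[0,0,0,0,-1],[0,0,0,0,-1]], grip_force=45)

```text
time_s: 14.95
eef_pos: [0.5099, 0.1289, 0.0209]
tcp_rot: [-0.0, 0.999, -0.046, 0.001]
ft_force: [-1.0, 1.1, 2.9]
opening: 0.0555
grasp_force: 45.0
```

play_rows(motion=[[0,0,-10,0,-1],[0,0,-25,0,-1],[0,0,-35,0,-1],[0,0,-35,0,-1],[0,0,-35,0,-1],[0,0,-35,0,-1],[0,0,-20,0,-1],[0,0,0,0,-1],[0,0,0,0,-1]])

```text
time_s: 15.85
eef_pos: [0.5089, 0.1283, 0.2146]
tcp_rot: [0.0, 0.999, -0.046, -0.0]
ft_force: [0.2, 0.1, -1.8]
opening: 0.0557
grasp_force: 45.0
```

play_rows(motion=[[-2,38.2,0,0,-1],[-2,38.2,0,0,-1],[-2,38.2,0,0,-1],[-2,38.2,0,0,-1],[-2,38.2,0,0,-1],[-2,38.2,0,0,-1],[-2,38.2,0,0,-1],[-2,38.2,0,0,-1],[-2,38.2,0,0,-1],[-2,38.2,0,0,-1]])

```text
time_s: 16.85
eef_pos: [0.4527, -0.2508, 0.2121]
tcp_rot: [-0.001, 0.999, -0.046, -0.002]
ft_force: [-0.5, -0.6, -1.9]
opening: 0.0559
grasp_force: 45.0
```

play_rows(motion=[[-2,38.2,0,0,-1],[-2,38.2,0,0,-1],[0,0,0,-0.54,-1],[0,0,0,0,-1],[0,0,0,0,-1],[0,0,0,0,-1]])

```text
time_s: 17.45
eef_pos: [0.4432, -0.3248, 0.214]
tcp_rot: [-0.001, 1.0, -0.022, -0.001]
ft_force: [-0.5, -0.1, -1.6]
opening: 0.0557
grasp_force: 45.0
```

Run:
```python
from h import *
o=get_obs(); print({k:o[k] for k in("time_s","eef_pos","tcp_rot","opening","grasp_force","ft_force")})
s=snapshot("wrist"); np.savez("wrist3.npz",**s)
cv2.imwrite("pics/wrist3.png",cv2.resize(s["image"][:,:,::-1],(800,600),interpolation=cv2.INTER_CUBIC))
```

```text
{'time_s': 17.45, 'eef_pos': array([ 0.44323687, -0.32476324,  0.21397458]), 'tcp_rot': array([-6.56345046e-04,  9.99756203e-01, -2.20584793e-02, -7.26367222e-04]), 'opening': 0.05572542246673505, 'grasp_force': 44.97088015079498, 'ft_force': array([-0.53120004, -0.08993698, -1.58033133])}
```

View pics/wrist3.png

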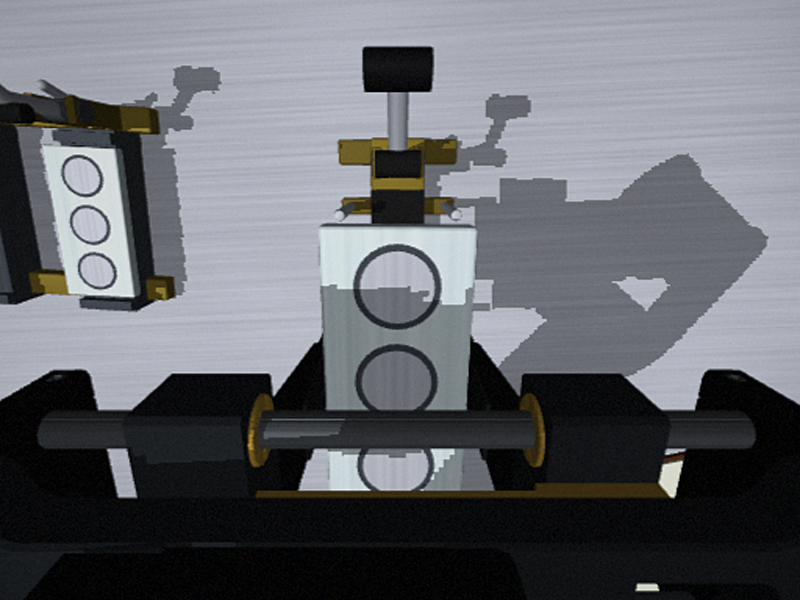

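Run:
```python
from h import *
s={k:v for k,v in np.load("wrist3.npz").items()}
print(ray(s,np.array([(397,287),(397,382),(395,465)])/1.5625,.238).round(4))
print(ray(s,np.array([(341,215),(456,214)])/1.5625,.088).round(4), "c",ray(s,np.array([(82,175),(90,225),(97,271)])/1.5625,.045).round(4))
```

```text
[[ 0.4819 -0.327   0.238 ]
 [ 0.4435 -0.3254  0.238 ]
 [ 0.4052 -0.3229  0.238 ]]
[[ 0.4941 -0.2885  0.088 ]
 [ 0.4913 -0.3689  0.088 ]] c [[ 0.5296 -0.0829  0.045 ]
 [ 0.4908 -0.0794  0.045 ]
 [ 0.4528 -0.0757  0.045 ]]
```

play_rows(motion=[[0,1,30,0,-1],[0,0,40,0,-1],[0,0,40,0,-1],[0,0,30,0,-1],[0,0,20,0,-1],[0,0,10,0,-1],[0,0,0,0,-1],[0,0,0,0,-1],[0,0,0,0,-1]])

```text
time_s: 18.4
eef_pos: [0.4446, -0.3276, 0.0471]
tcp_rot: [0.001, 1.0, -0.022, 0.001]
ft_force: [0.4, 0.0, -2.1]
opening: 0.0557
grasp_force: 45.0
```

play_rows(motion=[[-1,-1,12,0,-1],[0,0,9,0,-1],[0,0,5,0,-1],[0,0,0,0,-1],[0,0,0,0,-1],[0,0,0,0,-1]])

```text
time_s: 19.0
eef_pos: [0.4423, -0.3256, 0.0187]
tcp_rot: [-0.0, 1.0, -0.022, -0.0]
ft_force: [0.6, 0.0, -1.4]
opening: 0.0557
grasp_force: 45.0
```

play_rows(motion=[[0,0,1,0,-1],[0,0,0,0,-1],[0,0,0,0,0.5],[0,0,0,0,0.5],[0,0,0,0,0.5],[0,0,-20,0,0.5],[0,0,-40,0,0.5],[0,0,-40,0,0.5],[0,0,-40,0,0.5],[0,0,-40,0,0.5]])

```text
time_s: 20.0
eef_pos: [0.4424, -0.3256, 0.1997]
tcp_rot: [0.0, 1.0, -0.022, 0.0]
ft_force: [-0.0, -0.3, 0.0]
opening: 0.071
grasp_force: 0.0
```

play_rows(motion=[[0,0,0,0.54,0.6],[3.6,-35.5,0,0,0.6],[3.6,-35.5,0,0,0.6],[3.6,-35.5,0,0,0.6],[3.6,-35.5,0,0,0.6],[3.6,-35.5,0,0,0.6],[3.6,-35.5,0,0,0.6],[3.6,-35.5,0,0,0.6],[0,0,0,0,0.6],[0,0,0,0,0.6]])

```text
time_s: 21.0
eef_pos: [0.4904, -0.0802, 0.1981]
tcp_rot: [0.0, 0.999, -0.045, 0.0]
ft_force: [-0.9, 0.2, 0.9]
opening: 0.0762
grasp_force: 0.0
```

play_rows(motion=[[0,0,30,0,0.6],[0,0,40,0,0.6],[0,0,40,0,0.6],[0,0,20,0,0.6],[0,0,0,0,0.6],[0,0,0,0,0.6],[0,0,0,0,0.6]])

```text
time_s: 21.7
eef_pos: [0.4918, -0.0816, 0.0702]
tcp_rot: [0.0, 0.999, -0.046, 0.002]
ft_force: [0.3, 0.2, -0.1]
opening: 0.0757
grasp_force: 0.0
```

Run:
```python
from h import *
print(get_obs()["eef_pos"])
s=snapshot("side"); np.savez("side5.npz",**s)
c=warp(s,.043,.33,.57,-.44,-.20,.0006)
d=warp(s,.016,.33,.60,.20,.50,.0007)[:400]
H=max(c.shape[0],d.shape[0]); P=lambda a:cv2.copyMakeBorder(a,0,H-a.shape[0],0,0,0)
print(c.shape,d.shape); cv2.imwrite("pics/s5.png",cv2.resize(np.hstack([P(c),P(d)]),None,fx=.95,fy=.95))
```

```text
[ 0.49181714 -0.08160713  0.07021933]
(399, 400, 3) (385, 428, 3)
```

View pics/s5.png

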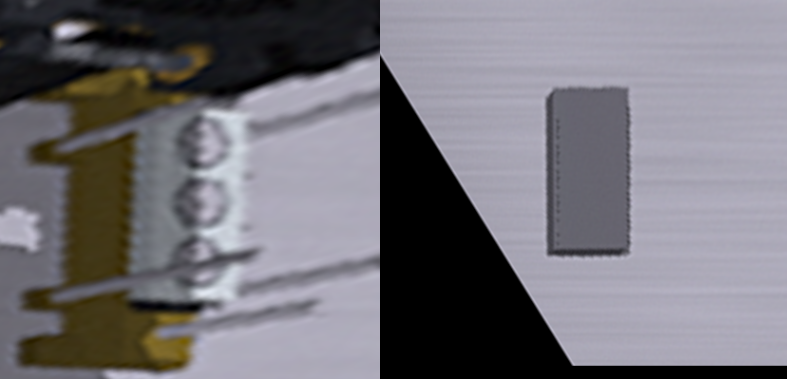

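Plate a lies on the pad, with its middle dish reading (0.443, -0.3276). The cover hasn't moved. Next, plate c.

play_rows(motion=[[-1,0,20,0,0.6],[0,0,20,0,0.6],[0,0,9,0,0.6],[0,0,0,0,0.6],[0,0,0,0,0.6],[0,0,0,0,0.6]])

```text
time_s: 22.35
eef_pos: [0.4904, -0.0808, 0.0206]
tcp_rot: [0.0, 0.999, -0.046, 0.001]
ft_force: [0.5, -0.7, -0.2]
opening: 0.076
grasp_force: 0.0
```

play_rows(motion=[[0,0,0,0,-1],[0,0,0,0,-1],[0,0,0,0,-1],[0,0,0,0,-1],[0,0,-10,0,-1],[0,0,-30,0,-1],[0,0,-40,0,-1],[0,0,-40,0,-1],[0,0,-40,0,-1],[0,0,-30,0,-1]])

```text
time_s: 23.35
eef_pos: [0.4896, -0.0806, 0.2123]
tcp_rot: [0.0, 0.999, -0.046, 0.001]
ft_force: [0.8, -0.9, -2.6]
opening: 0.0556
grasp_force: 45.0
```

play_rows(motion=[[-3.6,35.6,0,0,-1],[-3.6,35.6,0,0,-1],[-3.6,35.6,0,0,-1],[-3.6,35.6,0,0,-1],[-3.6,35.6,0,0,-1],[-3.6,35.6,0,0,-1],[-3.6,35.6,0,0,-1],[0,0,0,-0.54,-1],[0,0,0,0,-1],[0,0,0,0,-1]])

```text
time_s: 24.35
eef_pos: [0.4412, -0.3259, 0.209]
tcp_rot: [-0.0, 1.0, -0.023, -0.0]
ft_force: [0.7, 0.0, -2.4]
opening: 0.056
grasp_force: 45.0
```

play_rows(motion=[[0,0,30,0,-1],[0,0,40,0,-1],[0,0,40,0,-1],[0,0,20,0,-1],[0,0,10,0,-1],[0,0,0,0,-1],[0,0,0,0,-1],[0,0,0,0,-1]])

```text
time_s: 25.15
eef_pos: [0.4427, -0.3272, 0.0714]
tcp_rot: [0.001, 1.0, -0.022, 0.001]
ft_force: [-0.5, -0.1, -1.0]
opening: 0.0556
grasp_force: 45.0
```

play_rows(motion=[[0,-0.5,20,0,-1],[0,0,14,0,-1],[0,0,8,0,-1],[0,0,0,0,-1],[0,0,0,0,-1],[0,0,0,0,-1]])

```text
time_s: 25.75
eef_pos: [0.4438, -0.3251, 0.0396]
tcp_rot: [-0.003, 1.0, -0.022, -0.0]
ft_force: [-21.9, 24.6, 63.0]
opening: 0.0557
grasp_force: 68.8
```

That's 63 N at 11 mm early. The fingertips reach below the held plate and landed on plate a's edge. I'll lift off and look, then re-grip the plate higher so the tips don't project.

play_rows(motion=[[0,0,-10,0,-1],[0,0,-30,0,-1],[0,0,-40,0,-1],[0,0,-40,0,-1],[0,0,-35,0,-1],[0,0,-15,0,-1],[0,0,0,0,-1],[0,0,0,0,-1]])

```text
time_s: 26.55
eef_pos: [0.4408, -0.3254, 0.1955]
tcp_rot: [-0.001, 1.0, -0.022, -0.001]
ft_force: [-0.7, -0.5, -3.0]
opening: 0.0557
grasp_force: 45.0
```

Run:
```python
from h import *
o=get_obs(); print({k:o[k] for k in("time_s","eef_pos","tcp_rot","opening","grasp_force","ft_force")})
s=snapshot("side"); np.savez("side6.npz",**s)
c=s["image"][90:220,280:410,::-1]; cv2.imwrite("pics/s6.png",cv2.resize(c,(590,590),interpolation=cv2.INTER_CUBIC))
```

```text
{'time_s': 26.55, 'eef_pos': array([ 0.44081573, -0.32536741,  0.19553104]), 'tcp_rot': array([-6.74683073e-04,  9.99751045e-01, -2.22863462e-02, -8.43449745e-04]), 'opening': 0.055709681434683064, 'grasp_force': 44.99955654144287, 'ft_force': array([-0.67182526, -0.52523042, -2.98773875])}
```

View pics/s6.png

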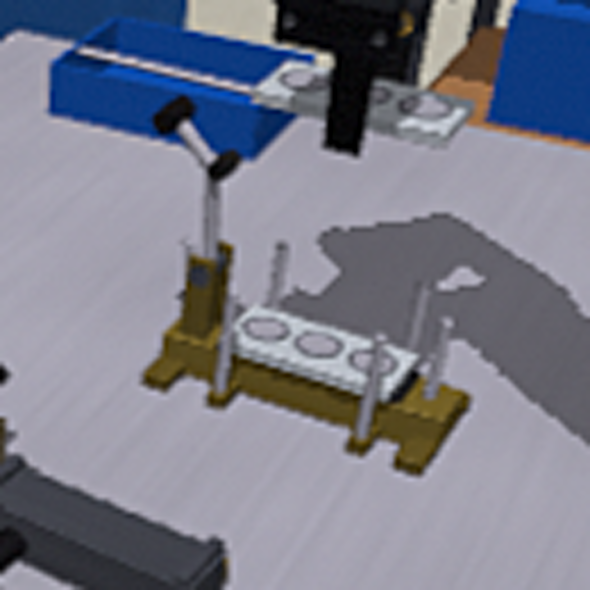

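Plate c is still held level and plate a is in place. I'll return plate c to its rail (finger c is open) to re-grip higher. That was my last allowed picture, so from here on I measure numerically.

Run:
```python
from h import *
s={k:v for k,v in np.load("side6.npz").items()}
print("plate a",ray(s,np.array([(267,329),(319,344),(375,361)])*130/590+[280,90],.043).round(4))
```

```text
plate a [[ 0.4766 -0.3268  0.043 ]
 [ 0.4396 -0.3262  0.043 ]
 [ 0.4007 -0.3245  0.043 ]]
```

play_rows(motion=[[0,0,0,0.54,-1],[3.8,-35.4,0,0,-1],[3.8,-35.4,0,0,-1],[3.8,-35.4,0,0,-1],[3.8,-35.4,0,0,-1],[3.8,-35.4,0,0,-1],[3.8,-35.4,0,0,-1],[3.8,-35.4,0,0,-1],[0,0,0,0,-1],[0,0,0,0,-1]])

```text
time_s: 27.6
eef_pos: [0.4895, -0.0808, 0.1947]
tcp_rot: [-0.0, 0.999, -0.045, -0.002]
ft_force: [0.2, 0.0, -2.5]
opening: 0.0552
grasp_force: 45.0
```

play_rows(motion=[[0,0,30,0,-1],[0,0,40,0,-1],[0,0,30,0,-1],[0,0,20,0,-1],[0,0,10,0,-1],[0,0,0,0,-1],[0,0,0,0,-1],[0,0,0,0,-1]])

```text
time_s: 28.4
eef_pos: [0.4918, -0.0821, 0.0688]
tcp_rot: [0.0, 0.999, -0.046, 0.001]
ft_force: [-0.1, 0.4, -2.5]
opening: 0.0557
grasp_force: 45.0
```

play_rows(motion=[[-1.5,-1,20,0,-1],[0,0,15,0,-1],[0,0,9,0,-1],[0,0,0,0,-1],[0,0,0,0,-1],[0,0,0,0,-1]])

```text
time_s: 29.0
eef_pos: [0.4902, -0.0807, 0.0244]
tcp_rot: [0.0, 0.999, -0.046, 0.001]
ft_force: [-0.2, -0.4, -2.2]
opening: 0.0557
grasp_force: 45.0
```

play_rows(motion=[[0,0,3,0,-1],[0,0,0,0,-1],[0,0,0,0,-1],[0,0,0,0,0.5],[0,0,0,0,0.5],[0,0,0,0,0.5],[0,0,-15.5,0,0.5],[0,0,0,0,0.5],[0,0,0,0,0.5],[0,0,0,0,0.5]])

```text
time_s: 30.0
eef_pos: [0.4889, -0.0803, 0.0352]
tcp_rot: [-0.0, 0.999, -0.046, -0.0]
ft_force: [-0.6, 0.3, -0.4]
opening: 0.0712
grasp_force: 0.0
```

play_rows(motion=[[0,0,-1.5,0,0.5],[0,0,0,0,0.5],[0,0,0,0,-1],[0,0,0,0,-1],[0,0,0,0,-1],[0,0,0,0,-1]])

```text
time_s: 30.6
eef_pos: [0.4891, -0.0804, 0.0371]
tcp_rot: [-0.0, 0.999, -0.046, -0.0]
ft_force: [0.8, -0.4, -0.7]
opening: 0.0554
grasp_force: 45.0
```

Run:
```python
from h import *
for i in range(3):
    o=get_obs(); print({k:o[k] for k in("time_s","eef_pos","opening","grasp_force","ft_force")})
s=snapshot("side"); np.savez("side7.npz",**s)
P,m=cloud(s); g=s["image"].astype(float).mean(-1)
k=m&(g>115)&(abs(P[...,0]-.49)<.08)&(abs(P[...,1]+.08)<.04)&(P[...,2]>.036)&(P[...,2]<.06)
Q=P[k]; A=np.c_[Q[:,:2],np.ones(len(Q))]; print(len(Q),np.linalg.lstsq(A,Q[:,2],rcond=None)[0],Q.mean(0))
```

```text
{'time_s': 30.6, 'eef_pos': array([ 0.48914104, -0.08035955,  0.03705524]), 'opening': 0.055406185284699004, 'grasp_force': 44.99985158443451, 'ft_force': array([ 0.75304483, -0.44426549, -0.71869057])}
{'time_s': 30.6, 'eef_pos': array([ 0.48914104, -0.08035955,  0.03705524]), 'opening': 0.055406185284699004, 'grasp_force': 44.99985158443451, 'ft_force': array([ 0.75304483, -0.44426549, -0.71869057])}
{'time_s': 30.6, 'eef_pos': array([ 0.48914104, -0.08035955,  0.03705524]), 'opening': 0.055406185284699004, 'grasp_force': 44.99985158443451, 'ft_force': array([ 0.75304483, -0.44426549, -0.71869057])}
351 [-0.00190664 -0.02991891  0.04173525] [ 0.47209263 -0.07523268  0.04308602]
```

Flat and gripped near the tips. Back to the pad.

play_rows(motion=[[0,0,-10,0,-1],[0,0,-30,0,-1],[0,0,-40,0,-1],[0,0,-40,0,-1],[0,0,-40,0,-1],[-3.5,35.6,-10,0,-1],[-3.5,35.6,0,0,-1],[-3.5,35.6,0,0,-1],[-3.5,35.6,0,0,-1],[-3.5,35.6,0,0,-1]])

```text
time_s: 31.65
eef_pos: [0.4548, -0.2571, 0.2075]
tcp_rot: [-0.0, 0.999, -0.046, 0.0]
ft_force: [1.1, 0.2, -1.5]
opening: 0.0552
grasp_force: 45.0
```

play_rows(motion=[[-3.5,35.6,0,0,-1],[-3.5,35.6,0,0,-1],[0,0,0,-0.54,-1],[0,0,0,0,-1],[0,0,30,0,-1],[0,0,40,0,-1],[0,0,40,0,-1],[0,0,10,0,-1],[0,0,0,0,-1],[0,0,0,0,-1]])

```text
time_s: 32.65
eef_pos: [0.4432, -0.3269, 0.0893]
tcp_rot: [0.001, 1.0, -0.022, 0.001]
ft_force: [-0.8, -0.5, -1.4]
opening: 0.0558
grasp_force: 45.0
```

play_rows(motion=[[0,0,20,0,-1],[0,0,12,0,-1],[0,0,8,0,-1],[0,0,2,0,-1],[0,0,0,0,-1],[0,0,0,0,-1]])

```text
time_s: 33.25
eef_pos: [0.4425, -0.3267, 0.0459]
tcp_rot: [0.0, 1.0, -0.022, 0.001]
ft_force: [0.4, -1.0, -2.5]
opening: 0.0553
grasp_force: 45.0
```

play_rows(motion=[[0,0,1.5,0,-1],[0,0,0,0,-1],[0,0,0,0,-1]])

```text
time_s: 33.55
eef_pos: [0.4426, -0.3268, 0.045]
tcp_rot: [0.0, 1.0, -0.022, 0.001]
ft_force: [-1.9, 1.0, 6.4]
opening: 0.0555
grasp_force: 45.0
```

Contact at 6 N, so I'll release and rise.

play_rows(motion=[[0,0,0,0,0.5],[0,0,0,0,0.5],[0,0,0,0,0.5],[0,0,-20,0,0.5],[0,0,-40,0,0.5],[0,0,-40,0,0.5],[0,0,-40,0,0.5],[0,0,-40,0,0.5],[0,0,0,0,0.5],[0,0,0,0,0.5]])

```text
time_s: 34.55
eef_pos: [0.4425, -0.3267, 0.2249]
tcp_rot: [0.001, 1.0, -0.022, 0.001]
ft_force: [-1.2, -0.1, 0.5]
opening: 0.0712
grasp_force: 0.0
```

```bash
cat > m.py <<'E'
from h import *
def blob(s,z,ctr,rad,lo,hi,zlo,zhi):
    P,m=cloud(s); g=s["image"].astype(float).mean(-1)
    near=(np.hypot(P[...,0]-ctr[0],P[...,1]-ctr[1])<rad)&m&(P[...,2]>zlo)&(P[...,2]<zhi)&(g>lo)&(g<hi)
    k=cv2.morphologyEx(near.astype(np.uint8),cv2.MORPH_OPEN,np.ones((3,3),np.uint8))
    N,l,st,_=cv2.connectedComponentsWithStats(k); i=1+st[1:,4].argmax()
    v,u=np.nonzero(l==i); W=ray(s,np.stack([u,v],1),z)
    print("n",len(u),"zmed",np.median(P[l==i][:,2]).round(4),rect(W[:,:2]))
E
python3 - <<'E'
from m import *
print(get_obs()["eef_pos"])
s=snapshot("wrist"); np.savez("wrist8.npz",**s); blob(s,.053,PAD,.1,115,256,.042,.062)
s2=snapshot("side"); np.savez("side8.npz",**s2); blob(s2,.053,PAD,.1,115,256,.042,.062)
blob(s2,.016,(.474,.345),.12,40,105,.006,.03)
q=np.array([317.2,115]); print(s2["image"][115,317])
E
```

```text
[ 0.44246179 -0.32671843  0.22485004]
n 2456 zmed 0.0539 (array([ 444.4, -326.8]), array([117.6,  56. ]), -2.61)
n 330 zmed 0.0518 (array([ 445.3, -319.2]), array([100.4,  70.6]), -4.46)
n 2099 zmed 0.0141 (array([461.9, 371.8]), array([121.5,  58.3]), 0.33)
[10  7 12]
```

The wrist view puts the pile at (0.4444, -0.3268), yaw -2.6°, so it's good. The side view suggests the cover has moved to about (0.462, 0.372). I'll go and look from above.

play_rows(motion=[[-6.4,-42.7,-3.5,0,0.5],[-6.4,-42.7,-3.5,0,0.5],[-6.4,-42.7,-3.5,0,0.5],[-6.4,-42.7,-3.5,0,0.5],[-6.4,-42.7,-3.5,0,0.5],[-6.4,-42.7,-3.5,0,0.5],[-6.4,-42.7,-3.5,0,0.5],[-6.4,-42.7,-3.5,0,0.5],[-6.4,-42.7,-3.5,0,0.5],[-6.4,-42.7,-3.5,0,0.6]])

```text
time_s: 35.65
eef_pos: [0.3957, 0.1046, 0.2566]
tcp_rot: [0.0, 1.0, -0.022, -0.002]
ft_force: [0.9, -0.0, 0.2]
opening: 0.0743
grasp_force: 0.0
```

play_rows(motion=[[-6.4,-42.7,-3.5,0,0.6],[-6.4,-42.7,-3.5,0,0.6],[-6.4,-42.7,-3.5,0,0.6],[-6.4,-42.7,-3.5,0,0.6],[-6.4,-42.7,-3.5,0,0.6],[-6.4,-42.7,-3.5,0,0.6],[0,0,0,0,0.6],[0,0,0,0,0.6],[0,0,0,0,0.6]])

```text
time_s: 36.55
eef_pos: [0.3698, 0.3598, 0.278]
tcp_rot: [0.001, 1.0, -0.023, -0.001]
ft_force: [0.5, -0.5, -1.3]
opening: 0.0762
grasp_force: 0.0
```

Run:
```python
from m import *
o=get_obs(); print(o["eef_pos"],o["joints"].round(2),o["opening"])
s0={k:v for k,v in np.load("side0.npz").items()}; blob(s0,.016,(.474,.345),.12,40,105,.006,.03)
s=snapshot("side"); np.savez("side9.npz",**s); blob(s,.016,(.465,.36),.12,40,105,.006,.03)
s=snapshot("wrist"); np.savez("wrist9.npz",**s); blob(s,.016,(.465,.36),.12,40,105,.006,.03)
print(s["image"][::48,::64].mean(-1).round().astype(int))
```

```text
[0.36981792 0.35976158 0.27801305] [ 0.67 -0.21  1.87 -0.    1.49  2.28] 0.07618133617254995
n 1875 zmed 0.0141 (array([473.9, 346.2]), array([121.4,  58.6]), 0.42)Traceback (most recent call last):
  File "<stdin>", line 4, in <module>
  File "m.py", line 6, in blob
    N,l,st,_=cv2.connectedComponentsWithStats(k); i=1+st[1:,4].argmax()
                                                      ~~~~~~~~~~~~~~~^^
ValueError: attempt to get argmax of an empty sequence
```

Run:
```python
from m import *
s=snapshot("wrist"); np.savez("wrist9.npz",**s)
blob(s,.016,(.465,.365),.11,15,115,.010,.024)
P,m=cloud(s); k=m&(P[...,2]>.011)&(P[...,2]<.022)&(np.hypot(P[...,0]-.465,P[...,1]-.365)<.11)
print(k.sum(),rect(P[k][:,:2]),np.percentile(P[k],[1,50,99],axis=0).round(4).tolist())
g=s["image"].mean(-1)[k]; print(np.percentile(g,[2,50,98]))
```

```text
n 2981 zmed 0.017 (array([466.4, 370.7]), array([119.7,  55.8]), 0.44)
2987 (array([466.5, 370.8]), array([120.4,  56.1]), 0.43) [[0.408, 0.3433, 0.0147], [0.4698, 0.3706, 0.017], [0.5251, 0.398, 0.019]]
[71.         94.66666667 99.66666667]
```

The cover is now at (0.4665, 0.3708), yaw 0.4°, and its size of 120×56 checks.

play_rows(motion=[[0,0,0,-0.58,0.6],[32,-3.7,20,0,0.6],[32,-3.7,30,0,0.6],[32.5,-3.6,40,0,0.6],[0,0,40,0,0.6],[0,0,40,0,0.6],[0,0,30,0,0.6],[0,0,20,0,0.6],[0,0,0,0,0.6],[0,0,0,0,0.6]])

```text
time_s: 37.65
eef_pos: [0.4659, 0.3715, 0.0614]
tcp_rot: [0.0, 1.0, 0.002, 0.0]
ft_force: [0.1, 0.1, 0.5]
opening: 0.076
grasp_force: 0.0
```

play_rows(motion=[[0,0,25,0,0.6],[0,0,20,0,0.6],[0,0,11,0,0.6],[0,0,0,0,0.6],[0,0,0,0,0.6],[0,0,0,0,0.6]])

```text
time_s: 38.25
eef_pos: [0.4666, 0.373, 0.0067]
tcp_rot: [-0.001, 1.0, 0.003, 0.001]
ft_force: [1.0, 0.4, 0.3]
opening: 0.076
grasp_force: 0.0
```

play_rows(motion=[[0,1,1,0,0.6],[0,0,0,0,0.6],[0,0,0,0,-1],[0,0,0,0,-1],[0,0,0,0,-1],[0,0,0,0,-1]])

```text
time_s: 38.85
eef_pos: [0.4655, 0.3712, 0.0039]
tcp_rot: [0.0, 1.0, 0.003, -0.0]
ft_force: [-0.3, 0.6, 0.5]
opening: 0.0559
grasp_force: 45.0
```

play_rows(motion=[[0,0,-10,0,-1],[0,0,-30,0,-1],[0,0,-40,0,-1],[0,0,-40,0,-1],[0,0,-40,0,-1],[0,0,-40,0,-1],[0,0,-20,0,-1],[0,0,0,0,-1]])

```text
time_s: 39.65
eef_pos: [0.4672, 0.3725, 0.2292]
tcp_rot: [-0.002, 1.0, 0.003, 0.004]
ft_force: [0.6, 0.5, -1.4]
opening: 0.0558
grasp_force: 45.0
```

play_rows(motion=[[-1.7,41.1,0,0,-1],[-1.7,41.1,0,0,-1],[-1.7,41.1,0,0,-1],[-1.7,41.1,0,0,-1],[-1.7,41.1,0,0,-1],[-1.7,41.1,0,0,-1],[-1.7,41.1,0,0,-1],[-1.7,41.1,0,0,-1],[-1.7,41.1,0,0,-1],[-1.7,41.1,0,0,-1]])

```text
time_s: 40.65
eef_pos: [0.4495, -0.0412, 0.2217]
tcp_rot: [-0.0, 1.0, 0.003, -0.002]
ft_force: [1.3, -1.1, -2.6]
opening: 0.0561
grasp_force: 45.0
```

play_rows(motion=[[-1.7,41.1,0,0,-1],[-1.7,41.1,0,0,-1],[-1.7,41.1,0,0,-1],[-1.7,41.1,0,0,-1],[-1.7,41.1,0,0,-1],[-1.7,41.1,0,0,-1],[-1.7,41.1,0,0,-1],[0,0,0,0.57,-1],[0,0,0,0,-1],[0,0,0,0,-1]])

```text
time_s: 41.65
eef_pos: [0.4402, -0.3268, 0.2221]
tcp_rot: [-0.001, 1.0, -0.021, -0.001]
ft_force: [-0.7, 0.2, -2.6]
opening: 0.0555
grasp_force: 45.0
```

Run:
```python
from m import *
o=get_obs(); print(o["eef_pos"],o["tcp_rot"].round(4),o["opening"],o["grasp_force"])
s=snapshot("wrist"); np.savez("wrist10.npz",**s)
P,m=cloud(s); z0=o["eef_pos"][2]+.012
k=m&(abs(P[...,2]-z0)<.008)&(np.hypot(P[...,0]-.443,P[...,1]+.3266)<.08)
print(k.sum(),rect(P[k][:,:2]),np.percentile(P[k],[1,50,99],axis=0).round(4).tolist())
```

```text
[ 0.44016998 -0.32677924  0.2220548 ] [-0.0011  0.9998 -0.0213 -0.0011] 0.055488506661954866 44.99945819377899
12962 (array([ 440.6, -327. ]), array([120.7,  69.9]), -2.46) [[0.3829, -0.3561, 0.2316], [0.4572, -0.3276, 0.235], [0.5007, -0.2987, 0.2382]]
```

play_rows(motion=[[2.5,0,30,0,-1],[0,0,40,0,-1],[0,0,40,0,-1],[0,0,20,0,-1],[0,0,0,0,-1],[0,0,0,0,-1],[0,0,0,0,-1]])

```text
time_s: 42.4
eef_pos: [0.4447, -0.3284, 0.0963]
tcp_rot: [0.001, 1.0, -0.021, 0.001]
ft_force: [-0.3, 0.3, -1.0]
opening: 0.0555
grasp_force: 45.0
```

play_rows(motion=[[0,-1,20,0,-1],[0,0,10,0,-1],[0,0,4,0,-1],[0,0,0,0,-1],[0,0,0,0,-1],[0,0,0,0,-1]])

```text
time_s: 43.0
eef_pos: [0.4439, -0.3272, 0.0608]
tcp_rot: [0.0, 1.0, -0.022, 0.001]
ft_force: [-0.0, 0.1, -1.3]
opening: 0.0555
grasp_force: 45.0
```

play_rows(motion=[[0,0,2,0,-1],[0,0,0,0,-1],[0,0,1.5,0,-1],[0,0,0,0,-1],[0,0,0,0,-1]])

```text
time_s: 43.5
eef_pos: [0.4436, -0.3269, 0.0569]
tcp_rot: [0.0, 1.0, -0.022, 0.0]
ft_force: [-0.8, 0.9, 1.8]
opening: 0.0556
grasp_force: 45.0
```

play_rows(motion=[[0,0,0.5,0,-1],[0,0,0,0,0.5],[0,0,0,0,0.5],[0,0,0,0,0.5],[0,0,-20,0,0.5],[0,0,-40,0,0.5],[0,0,-40,0,0.5],[0,0,-40,0,0.5],[0,0,-40,0,0.5],[0,0,0,0,0.5]])

```text
time_s: 44.5
eef_pos: [0.4461, -0.329, 0.2436]
tcp_rot: [0.004, 1.0, -0.022, 0.005]
ft_force: [1.0, -0.7, 0.9]
opening: 0.0716
grasp_force: 0.0
```

Run:
```python
from m import *
o=get_obs(); print(o["eef_pos"])
s=snapshot("wrist"); np.savez("wrist11.npz",**s)
P,m=cloud(s)
k=m&(abs(P[...,2]-.069)<.006)&(np.hypot(P[...,0]-.443,P[...,1]+.3266)<.075)
k=cv2.morphologyEx(k.astype(np.uint8),cv2.MORPH_OPEN,np.ones((7,7),np.uint8))>0
Q=P[k]; print(k.sum(),rect(Q[:,:2]),np.percentile(Q,[1,50,99],axis=0).round(4).tolist(),np.linalg.lstsq(np.c_[Q[:,:2],np.ones(len(Q))],Q[:,2],rcond=None)[0])
# knob of the open arm: high dark points beyond hinge
k=m&(P[...,2]>.155)&(P[...,2]<.2)&(P[...,0]>.53)&(P[...,0]<.62)&(abs(P[...,1]+.33)<.03)
print("knob top",k.sum(),np.percentile(P[k],[2,50,98],axis=0).round(4).tolist(),"pred",fr(PAD,PPSI,(.1227,0,.178)))
```

```text
[ 0.44605835 -0.3290396   0.24362586]
3725 (array([ 444.6, -327.3]), array([119.5,  56. ]), -2.34) [[0.3862, -0.3554, 0.0679], [0.4488, -0.3272, 0.0698], [0.5037, -0.2994, 0.0716]] [0.00061361 0.0004526  0.06968967]
knob top 1381 [[0.5309, -0.3448, 0.1565], [0.5602, -0.3304, 0.1856], [0.5731, -0.3169, 0.1894]] pred [ 0.56558322 -0.3315521   0.178     ]
```

The cover is flat and square at (0.4446, -0.3273). The open knob sits at about (0.565, -0.331, 0.179), so I'll take hold of it and shut the arm.

play_rows(motion=[[40,0,0,0,0],[40,0,0,0,0],[38,0,0,0,0],[0,0,0,0,0],[0,0,20,0,0],[0,0,20,0,0],[0,0,10,0,0],[0,0,0,0,0],[0,0,0,0,0]])

```text
time_s: 45.45
eef_pos: [0.5609, -0.3319, 0.186]
tcp_rot: [-0.0, 1.0, -0.022, -0.0]
ft_force: [0.3, 0.2, -0.2]
opening: 0.0474
grasp_force: 0.0
```

play_rows(motion=[[3,0,15,0,0],[0,0,12,0,0],[0,0,0,0,0],[0,0,0,0,0],[0,0,0,0,-1],[0,0,0,0,-1],[0,0,0,0,-1],[0,0,0,0,-1]], grip_force=35)

```text
time_s: 46.25
eef_pos: [0.5647, -0.3308, 0.1596]
tcp_rot: [-0.001, 1.0, -0.022, 0.0]
ft_force: [-0.0, 5.1, 2.9]
opening: 0.0297
grasp_force: 35.0
```

play_rows(motion=[[-14.8,0,-4.4,0,-1],[-15.2,0,-2.2,0,-1],[-15.4,0,0,0,-1],[-15.2,0,2.2,0,-1],[-14.8,0,4.4,0,-1],[-14,0,6.4,0,-1],[-12.9,0,8.4,0,-1],[-11.6,0,10.1,0,-1],[-10,0,11.7,0,-1],[0,0,0,0,-1]])

```text
time_s: 47.25
eef_pos: [0.4373, -0.3254, 0.1218]
tcp_rot: [-0.001, 1.0, -0.022, -0.003]
ft_force: [-9.3, 6.5, 6.6]
opening: 0.0295
grasp_force: 35.0
```

play_rows(motion=[[-4.1,0,6.5,0,-1],[-4.1,0,6.5,0,-1],[-2.1,0,4.6,0,-1],[-2.1,0,4.6,0,-1],[-2.1,0,4.8,0,-1],[0,0,0,0,-1],[0,0,0,0,-1]])

```text
time_s: 47.95
eef_pos: [0.4234, -0.3248, 0.0939]
tcp_rot: [-0.001, 1.0, -0.022, -0.003]
ft_force: [-7.1, 3.0, -0.6]
opening: 0.0297
grasp_force: 35.0
```

play_rows(motion=[[0,0,0,0,0],[0,0,0,0,0],[0,0,0,0,0],[0,0,-20,0,0],[0,0,-40,0,0],[0,0,-40,0,0],[0,0,-40,0,0],[-20,0,-20,0,0],[0,0,0,0,0],[0,0,0,0,0]])

```text
time_s: 48.95
eef_pos: [0.4063, -0.3252, 0.2554]
tcp_rot: [0.0, 1.0, -0.022, 0.001]
ft_force: [-0.5, 0.4, -1.3]
opening: 0.047
grasp_force: 0.0
```

Run:
```python
from m import *
o=get_obs(); print(o["eef_pos"],o["ft_force"],o["opening"])
s=snapshot("wrist"); np.savez("wrist12.npz",**s)
P,m=cloud(s)
k=m&(abs(P[...,2]-.069)<.006)&(np.hypot(P[...,0]-.443,P[...,1]+.3266)<.075)
k=cv2.morphologyEx(k.astype(np.uint8),cv2.MORPH_OPEN,np.ones((5,5),np.uint8))>0
Q=P[k]; print(k.sum(),rect(Q[:,:2]),np.linalg.lstsq(np.c_[Q[:,:2],np.ones(len(Q))],Q[:,2],rcond=None)[0])
k=m&(P[...,2]>.105)&(P[...,2]<.14)&(P[...,0]>.4)&(P[...,0]<.45)&(abs(P[...,1]+.326)<.03)
print("knob",k.sum(),np.percentile(P[k],[2,50,98],axis=0).round(4).tolist(),"pred centre",fr(PAD,PPSI,(-.0157,0,.1147)))
s=snapshot("side"); P,m=cloud(s); k=m&(P[...,2]>.035)&(P[...,2]<.075)&(abs(P[...,0]-.443)<.09)&(abs(P[...,1]+.326)<.05); print("side",np.percentile(P[k],[2,50,98],axis=0).round(3).tolist())
```

```text
[ 0.40626088 -0.32522768  0.25535594] [-0.54029492  0.44682218 -1.32765027] 0.04704108618059669
2863 (array([ 444. , -327.2]), array([120.1,  56.1]), -2.53) [0.00152771 0.00084323 0.06944426]
knob 452 [[0.4186, -0.3396, 0.1062], [0.4293, -0.3255, 0.1234], [0.4415, -0.3113, 0.126]] pred centre [ 0.42731494 -0.32551518  0.1147    ]
side [[0.361, -0.357, 0.036], [0.436, -0.307, 0.062], [0.527, -0.282, 0.073]]
```

The arm is shut on the cover: the knob centre is at z ≈ 0.115 as predicted for angle 0.50, and the cover is flat and square. The robot is clear, so I'll hand in.

```bash
python3 -c "
from bench import finish_job
print(finish_job())"
```

```text
the job is handed in; nothing more can be done
None
```

The job is handed in: both plates that were there (a and c) are squared up on the pad, the cover lies flat on top, and the arm is shut at the knob height expected when it presses on the cover; the verdict was not reported.

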